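# Stack the pivot hardware on a sign base's bolt

## Robot

A 6-joint arm with a two-finger parallel gripper is mounted at the origin on the work surface. World frame = base frame: x ahead of the robot, y to its left, z up, the work surface at z = 0. Lengths are in m, angles in degrees, forces in N, time in s.
With the tool pointing down it reaches from about 0.35 to 0.875 m from the base axis. Payload 4.2 kg.
Tool frame: the origin (TCP) lies midway between the tips of the shut fingers; the grasp point (between the pads) lies 19 mm behind it; z points along the fingers, y is the direction in which the jaws open and shut (so a half turn about z gives the same grasp; the last joint's range is limited). The gripper opens to 87 mm and grips with 3 to 60 N. Pads are 19 mm wide; open, the fingers measure 117 mm over their backs; the gripper's body (75 mm by 190 mm) begins 51 mm behind the grasp point.
Start: joints at [88.155, 22.042, 0.453, 0, -68.411, -14.817], TCP at [0.179, 0.599, 0.223] pointing down, gripper open.
Joint ranges: [-179.83, 179.83], [-69.29, 118.12], [-61.27, 80.66], [-181.25, 117.63], [-171.15, -9.14], [-177.46, 177.46]. Speed limits (degrees/s): [159.86, 159.86, 180, 180, 180, 180].

## Interface

Orientations are given as a 3x3 rotation matrix whose columns are the frame's x, y, z axes.
In Python, from station import r gives the robot as it stands.
- The arm moves only by the tool play_rows, never from a script. Its argument "commands" is a list that holds one entry, the list of rows, each a list of 7 numbers: the shift along the world's x, y, z in m, then the turn, a rotation vector about the world's x, y, z in rad, then the closure, from 0 (fully open) to 1 (shut). A call has 1 to 5 rows; each row is the pose to reach, as a shift and turn from the pose commanded when the call began; what a row does not reach only later rows make up. A row lasts 1/10 s, in which the tool goes at most 50 mm and 8.59 degrees, less where a joint would pass 70% of its speed; a pose out of reach is approached as far as the arm can. A call with a gripper value outside its range is refused whole. The fingers move at their own pace and stop on an object; the grip force is fixed at half the most. Time passes only in rows, so rows that repeat a pose let the fingers close. It gives the time, the measured TCP pose, the force and the opening at its end, in the units of the state.
- r.sense(): the state, without advancing time (a new reading comes with each control period).
- r.capture(name): name is "scene" or "side" or "wrist"; returns a dict with "image" (400x640x3 uint8, red, green, blue), "range_z" (400x640 float32, m along the optical axis (not along the pixel's ray), 0 where there is no reading), "intrinsics" (3x3 intrinsics, pixels), "extrinsics" (4x4, takes a point from camera to world coordinates); the wrist camera has in their place "mount" (4x4, takes a point from camera to tool coordinates, whose origin is the TCP and whose axes are the flange's). Camera axes: x right, y up, looking along -z (the intrinsics and any distortion apply to the point x, -y, -z); pixel columns grow to the right and rows downward; lengths in m; the calibration is good to about 2 mm. The wrist camera is an equidistant fisheye: a pixel r from the principal point sees the ray r / f radians off the axis. A picture is of the moment at which its call begins: read the wrist's pose just before it.
- r.finish_job(): hands the job in, once; it reports no verdict.
The state is a dict: "time_s": time; "joints": joint angles; "joint_velocities": joint speeds; "effort": joint torques, N m; "tcp_pos": TCP position; "ee_rot": TCP orientation; "wrist_force": force on the tool from outside, world axes, zero at the start; "moment": the same for the moment, N m; "gripper_width": opening from 0.0 (shut) to 1.0 (fully open).
Only numpy, scipy, OpenCV 4.12 (cv2) and the standard library are available. Lean on these libraries where they do the work, as an engineer would, in place of code of your own. Each camera call takes 0.05 s, during which the arm holds its last target. There are 200 camera calls.

## Task

Build up the pivot of the sign base: thread the spacer tube onto its upright bolt first, then the flat washer, then the bushing with its flange up. The bolt is clamped somewhere along its slot, so feel for it and ease every part on gently, never forcing anything. With the bushing on, push the stack down on the spring seat until it is nearly or fully at the bottom of its travel, then let go and leave all three parts lying flat on one another; leave the cup, jar and brush alone.

Things in the scene. Friction and masses are not known exactly. Their poses are not given: they have to be found in the camera images.
- base: Fixed green wooden sign base, 150 (x) x 120 (y) x 18 mm high, with an aluminium slot plate 124 x 44 mm on it, top 22 mm above the table. Origin: centre of the underside; z up; x runs along the slot. A steel bolt stands upright from the slot (see slot_mid), not giving way. Pushing on base, bolt or seat with more than 50 N is forcing.
- slot_mid (a point): Middle of the slot on the plate's top, 22 mm above the base's origin. The bolt, 16 mm diameter, stands on the slot's centre line (base y = 0), but anywhere from -25 to +25 mm from here along base x: where is NOT reported, feel for it. Its tip is 92 mm above the table; the last 3 mm taper to 12 mm diameter. A fixed 24 mm nut is round its foot, 22 to 26 mm above the table.
- seat (a joint): Spring seat: 26 mm diameter steel sleeve round the bolt, 30 to 42 mm above the table; the stack rests on its top. Value: how far it is pushed down, m: 0 up (also under the parts' weight), 0.005 at its stop. Gives from 3 N, then 2.5 N more per mm (12 N at 3.5 mm, 15.5 N at the stop); springs back when let go.
- batten: Fixed wooden batten 230 (x) x 24 (y) x 20 mm high; origin at the centre of its underside, x along its length. The three parts stand on its top, centred across it, about 72 mm apart along it (at its middle and about 72 mm either side), in any order.
- spacer_mid (a point): Centre (half-way up) of the spacer: a plain steel tube, 30 mm outside diameter, 19 mm bore, 24 mm tall, standing upright; z along its axis. On the seat its centre is 54 mm above the table.
- washer_mid (a point): Centre (half-way up) of the thick flat steel washer: 40 mm outside diameter, 19 mm bore, 6 mm thick, lying flat; z along its axis. It overhangs the batten by 8 mm each side. In place on the spacer its centre is 69 mm above the table.
- bushing_mid (a point): Centre (half-way up) of the flanged steel bushing: 16 mm tall, 19 mm bore; lower 9 mm is 28 mm in diameter, upper 7 mm is the flange, 46 mm in diameter; stands flange up, z along its axis upward. In place on the washer its centre is 80 mm above the table with the seat up.
- spacer: The same spacer; origin at the centre of its underside, 12 mm below its centre.
- washer: The same washer; origin at the centre of its underside, 3 mm below its centre.
- bushing: The same bushing; origin at the centre of its underside, 8 mm below its centre.
- cup_mid (a point): Bystander: centre of an open white paper cup, 76 mm across the rim, 85 mm tall.
- jar_mid (a point): Bystander: centre of a capped paint jar, 60 mm in diameter, 75 mm tall.
- brush_grip (a point): Bystander: handle of a paint brush about 200 mm long lying on the table.
Mind the look-alikes: they are no part of the job. Leave any turquoise look-alike of the bushing alone.

How it is judged:
By the outcome, as a careful person would: the job done as asked, in the order asked, and still so for the second after the job is handed in, with the robot touching nothing.
It also fails if it takes over 72 s, if anything falls off the work surface, if the arm or the gripper's body presses on something with over 40 N, if the wrist force passes 120 N, or if a joint passes its speed limit or range.

## Working session

There is one attempt and no reset: what is moved stays moved. The work goes in short steps, Python scripts to look and compute and a tool call to move; the robot and the scene stay as the last step left them, time stands still between calls to the robot, and variables do not carry over. Pictures are saved under pics/ and viewed, about 8 in all and at most 12, crops included, and the job is handed in when it is done.

Besides the shell and the picture viewer there is one more tool, called after ">>>" as a command line: name --argument value ..., lists and objects as JSON in quotes. play_rows: Moves the arm, as the interface text tells. Its arguments: {"type":"object","properties":{"commands":{"type":"array","items":{"type":"array","items":{"type":"array","items":{"type":"number"}}}}},"required":["commands"]}

```bash
mkdir -p pics; ls; python3 - <<'E'
from station import r
import cv2,numpy as np
s=r.sense();print({k:np.round(v,3).tolist() for k,v in s.items()})
for n in("scene","side"):
    c=r.capture(n);np.savez(n+".npz",**c);cv2.imwrite(f"pics/{n}1.png",c["image"][:,:,::-1]);print(n,np.round(c["intrinsics"],1).tolist(),np.round(c["extrinsics"],3).tolist())
E
```

```text
pics
{'time_s': 0.0, 'joints': [88.157, 22.093, 0.381, -0.027, -68.409, -14.817], 'joint_velocities': [0.099, 0.018, -0.016, 0.014, 0.072, 0.018], 'effort': [0.0, -39.067, 18.74, 4.22, 0.011, -0.0], 'tcp_pos': [0.179, 0.598, 0.221], 'ee_rot': [[0.958, -0.287, -0.001], [-0.287, -0.958, -0.002], [0.0, 0.002, -1.0]], 'wrist_force': [0.401, 0.269, -0.281], 'moment': [-0.023, -0.041, 0.021], 'gripper_width': 0.999}
scene [[476.9, 0.0, 311.8], [0.0, 476.9, 201.2], [0.0, 0.0, 1.0]] [[-0.34, -0.805, 0.486, 1.255], [0.94, -0.298, 0.165, 0.222], [0.012, 0.513, 0.859, 1.301], [0.0, 0.0, 0.0, 1.0]]
side [[381.0, 0.0, 313.2], [0.0, 381.0, 200.5], [0.0, 0.0, 1.0]] [[-0.868, 0.352, -0.349, 0.234], [-0.496, -0.61, 0.618, 0.563], [0.005, 0.71, 0.704, 0.735], [0.0, 0.0, 0.0, 1.0]]
```

View pics/scene1.png

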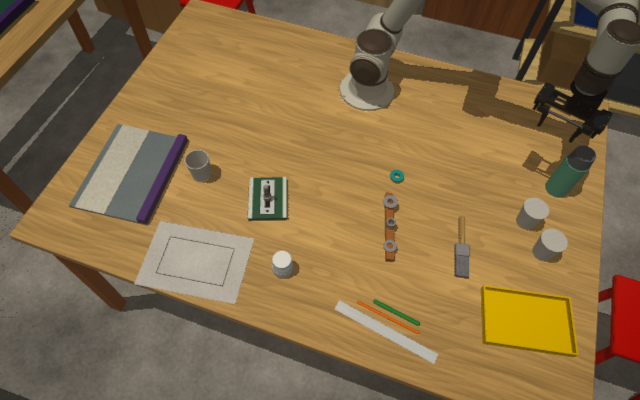

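View pics/side1.png

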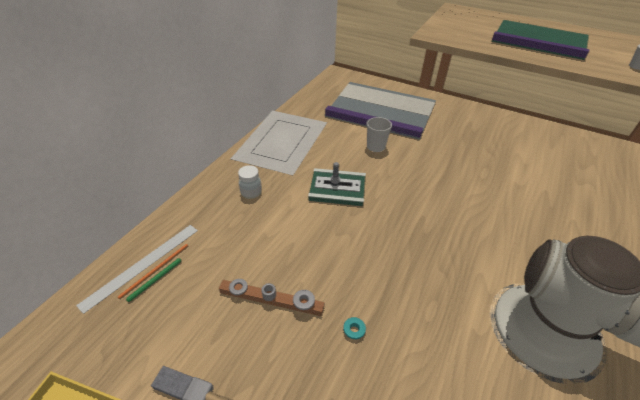

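The scene picture shows the base at (268,198) with its bolt, and the batten at (390,226). On the batten are the bushing (391,202), spacer (391,223) and washer (390,246), with the turquoise look-alike at (397,176). Next I'll enlarge both views and deproject them.

```bash
cat > h.py <<'E'
import numpy as np,cv2
def cloud(c):
    K=c["intrinsics"];E=c["extrinsics"];z=c["range_z"]
    v,u=np.mgrid[:z.shape[0],:z.shape[1]]
    p=np.stack([(u-K[0,2])/K[0,0]*z,-(v-K[1,2])/K[1,1]*z,-z],-1)
    w=p@E[:3,:3].T+E[:3,3]; w[z==0]=np.nan
    return w
E
python3 - <<'E'
from h import *
C={n:np.load(n+".npz") for n in("scene","side")}
a=cv2.resize(C["scene"]["image"][150:270,235:435],None,fx=4,fy=4,interpolation=cv2.INTER_CUBIC)
cv2.imwrite("pics/c1.png",a[:,:,::-1])
b=cv2.resize(C["side"]["image"][150:350,210:390],None,fx=3,fy=3,interpolation=cv2.INTER_CUBIC)
cv2.imwrite("pics/c2.png",b[:,:,::-1])
for n,w in C.items():
    w=cloud(C[n]);
    P={"scene":[(391,202),(391,223),(390,246),(268,198),(397,176),(199,166),(282,264),(461,240)],"side":[(304,300),(269,291),(238,287),(337,187),(355,328),(378,135),(249,182),(190,382)]}[n]
    for u,v in P:
        q=w[v-9:v+10,u-9:u+10].reshape(-1,3);print(n,u,v,np.round(w[v,u],3),"zmax",np.round(np.nanmax(q[:,2]),3))
    # regions above table heights
    for lo,hi in((.012,.03),(.03,.06),(.06,.12)):
        m=((w[...,2]>lo)&(w[...,2]<hi)).astype(np.uint8)
        k,l,st,ce=cv2.connectedComponentsWithStats(m)
        for i in range(1,k):
            if st[i,4]>15 and 190<ce[i][0]<450 and 100<ce[i][1]<340:
                q=w[l==i];print(n,lo,np.round(ce[i]),st[i,4],"mid",np.round((q.min(0)+q.max(0))/2,3),"size",np.round(np.ptp(q,axis=0),3))
E
```

```text
scene 391 202 [0.451 0.21  0.026] zmax 0.043
scene 391 223 [0.518 0.23  0.017] zmax 0.049
scene 390 246 [0.598 0.247 0.024] zmax 0.032
scene 268 198 [ 0.58  -0.149  0.044] zmax 0.095
scene 397 176 [0.333 0.203 0.002] zmax 0.028
scene 199 166 [ 0.526 -0.419  0.009] zmax 0.089
scene 282 264 [ 0.781 -0.021  0.077] zmax 0.083
scene 461 240 [0.501 0.442 0.017] zmax 0.026
scene 0.012 [198. 165.] 47 mid [ 0.534 -0.416  0.021] size [0.034 0.037 0.017]
scene 0.012 [203. 177.] 56 mid [ 0.56  -0.391  0.021] size [0.044 0.046 0.017]
scene 0.012 [396. 176.] 108 mid [0.343 0.2   0.02 ] size [0.046 0.044 0.016]
scene 0.012 [267. 198.] 1471 mid [ 0.564 -0.161  0.021] size [0.18  0.164 0.017]
scene 0.012 [388. 194.] 22 mid [0.424 0.195 0.02 ] size [0.02  0.023 0.009]
scene 0.012 [390. 202.] 20 mid [0.449 0.206 0.023] size [0.012 0.017 0.012]
scene 0.012 [388. 213.] 86 mid [0.495 0.212 0.022] size [0.05  0.03  0.014]
scene 0.012 [390. 222.] 16 mid [0.52  0.227 0.024] size [0.009 0.013 0.012]
scene 0.012 [389. 243.] 305 mid [0.585 0.24  0.021] size [0.108 0.054 0.018]
scene 0.012 [282. 274.] 53 mid [ 0
[... 1951 characters left out ...]
 0.006]
side 0.03 [379. 127.] 74 mid [ 0.554 -0.423  0.05 ] size [0.05  0.029 0.019]
side 0.03 [377. 139.] 162 mid [ 0.545 -0.383  0.045] size [0.066 0.041 0.03 ]
side 0.03 [335. 178.] 76 mid [ 0.568 -0.154  0.045] size [0.024 0.025 0.029]
side 0.03 [250. 184.] 213 mid [ 0.763 -0.023  0.045] size [0.054 0.057 0.03 ]
side 0.03 [269. 290.] 146 mid [0.527 0.23  0.038] size [0.029 0.029 0.016]
side 0.03 [304. 299.] 304 mid [0.454 0.21  0.034] size [0.044 0.045 0.008]
side 0.06 [379. 126.] 337 mid [ 0.547 -0.399  0.073] size [0.075 0.078 0.025]
side 0.06 [336. 168.] 66 mid [ 0.569 -0.154  0.076] size [0.015 0.016 0.031]
side 0.06 [248. 173.] 266 mid [ 0.765 -0.027  0.069] size [0.051 0.055 0.017]
```

View pics/c1.png

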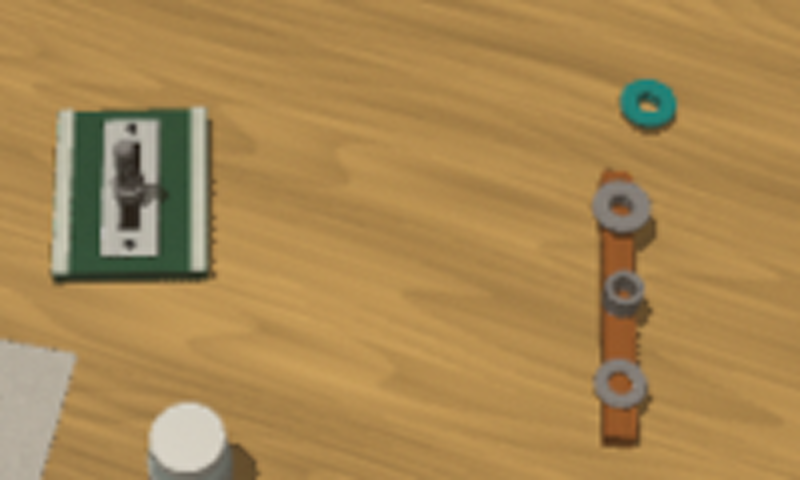

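View pics/c2.png

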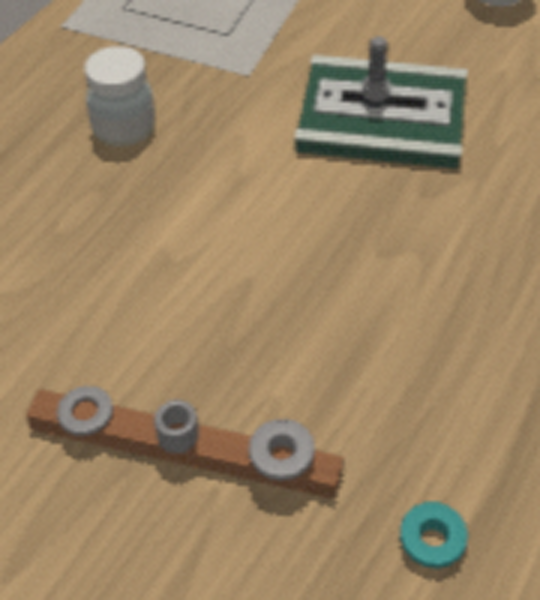

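The crops confirm it: along the batten, nearest to farthest from the robot, they are bushing, spacer, washer. The bolt stands near (0.571,-0.156). I'll go above the spacer with the jaws across the batten and refine with the wrist camera.

>>> play_rows --commands '[[[0.027,-0.028,-0.005,0,0,0.11,0],[0.054,-0.057,-0.01,0,0,0.22,0],[0.08,-0.085,-0.015,0,0,0.33,0],[0.107,-0.114,-0.02,0,0,0.45,0],[0.134,-0.142,-0.025,0,0,0.564,0]]]'

```text
time_s: 0.6
tcp_pos: [0.3138, 0.4552, 0.197]
ee_rot: [[0.962, 0.275, -0.0], [0.275, -0.962, -0.001], [-0.001, 0.001, -1.0]]
wrist_force: [0.3, 0.4, -0.3]
gripper_width: 1.002
```

>>> play_rows --commands '[[[0.027,-0.028,-0.005,0,0,0,0],[0.054,-0.057,-0.01,0,0,0,0],[0.08,-0.085,-0.015,0,0,0,0],[0.107,-0.114,-0.02,0,0,0,0],[0.134,-0.142,-0.025,0,0,0,0]]]'

```text
time_s: 1.1
tcp_pos: [0.4478, 0.3132, 0.1721]
ee_rot: [[0.963, 0.27, -0.001], [0.27, -0.963, -0.0], [-0.001, 0.0, -1.0]]
wrist_force: [0.8, 0.2, -0.2]
gripper_width: 1.0
```

>>> play_rows --commands '[[[0.027,-0.028,-0.005,0,0,0,0],[0.054,-0.057,-0.01,0,0,0,0],[0.081,-0.086,-0.02,0,0,0,0],[0.081,-0.086,-0.02,0,0,0,0],[0.081,-0.086,-0.02,0,0,0,0]]]'

```text
time_s: 1.6
tcp_pos: [0.5282, 0.2277, 0.1517]
ee_rot: [[0.963, 0.268, -0.002], [0.268, -0.963, -0.001], [-0.002, 0.0, -1.0]]
wrist_force: [-0.6, 0.5, 0.2]
gripper_width: 1.001
```

```bash
python3 - <<'E'
from station import r
import cv2,numpy as np
s=r.sense();c=r.capture("wrist");print(s["time_s"],np.round(s["tcp_pos"],4),np.round(s["ee_rot"],3).tolist(),np.round(s["wrist_force"],2),np.round(s["joints"],1))
np.savez("w1.npz",tcp=s["tcp_pos"],R=s["ee_rot"],**c);print(c["intrinsics"].round(1).tolist(),c["mount"].round(4).tolist(),[k for k in c])
cv2.imwrite("pics/w1.png",c["image"][:,:,::-1])
E
```

```text
1.6 [0.5282 0.2277 0.1517] [[0.963, 0.268, -0.002], [0.268, -0.963, -0.001], [-0.002, 0.0, -1.0]] [-0.56  0.55  0.18] [ 39.4  20.7 -12.4  -0.  -56.9  66.1]
[[309.7, 0.0, 318.7], [0.0, 309.7, 195.8], [0.0, 0.0, 1.0]] [[0.0006, 0.9701, 0.2425, 0.065], [1.0, -0.0006, -0.0, 0.0004], [0.0001, 0.2425, -0.9701, -0.1616], [0.0, 0.0, 0.0, 1.0]] ['image', 'range_z', 'intrinsics', 'mount']
```

View pics/w1.png

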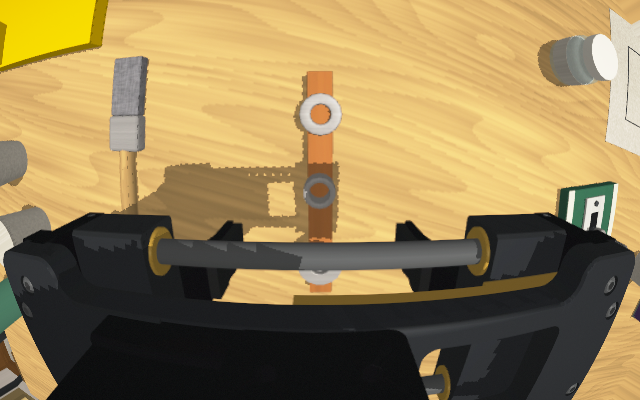

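The wrist view shows the batten vertical in the image, the washer at (320,114), the spacer at (320,191), and the bushing behind the gripper rod at about (320,275). I'll deproject it.

```bash
cat >> h.py <<'E'
def wcloud(c):
    K=c["intrinsics"];z=c["range_z"];M=c["mount"];R=c["R"];t=c["tcp"]
    v,u=np.mgrid[:z.shape[0],:z.shape[1]];a=(u-K[0,2])/K[0,0];b=(v-K[1,2])/K[1,1]
    th=np.hypot(a,b);k=np.tan(np.minimum(th,1.5))/np.maximum(th,1e-9)
    p=np.stack([a*k*z,-b*k*z,-z],-1)
    w=(p@M[:3,:3].T+M[:3,3])@R.T+t; w[z==0]=np.nan
    return w
def circ(w,m,zlo,zhi):
    m=m&(w[...,2]>zlo)&(w[...,2]<zhi); q=w[m]
    (x,y),rad=cv2.minEnclosingCircle(q[:,:2].astype(np.float32)); return np.round([x,y,rad*2,np.median(q[:,2]),len(q)],4)
def box(u0,u1,v0,v1):
    m=np.zeros((400,640),bool);m[v0:v1,u0:u1]=1;return m
E
python3 - <<'E'
from h import *
c=np.load("w1.npz");w=wcloud(c)
print("table z",np.nanmedian(w[60:90,220:280,2]),"batten z",np.nanmedian(w[140:155,312:330,2]), "batten xy",w[145,306:338:6].round(3).tolist())
for n,b,lo,hi in(("spacer",(295,345,165,215),.04,.05),("washer",(290,350,90,140),.0235,.03),("bush",(280,360,255,300),.033,.045),("jar",(560,620,20,100),.06,.09)):
    try:print(n,circ(w,box(*b),lo,hi), np.nanmax(w[...,2][box(*b)]))
    except Exception as e:print(n,e)
E
```

```text
table z -0.0005446857752205436 batten z 0.019590959284469578 batten xy [[0.563, 0.25, 0.0], [0.566, 0.244, 0.02], [0.568, 0.239, 0.019], [0.569, 0.233, 0.019], [0.571, 0.228, 0.02], [0.571, 0.221, -0.001]]
spacer [5.285e-01 2.271e-01 3.040e-02 4.320e-02 5.080e+02] 0.04554361653354928
washer [5.967e-01 2.449e-01 4.060e-02 2.540e-02 1.078e+03] 0.027712264379914295
bush [4.496e-01 2.046e-01 4.360e-02 3.540e-02 4.440e+02] 0.2506137357769642
jar [ 7.674e-01 -2.830e-02  5.620e-02  7.400e-02  1.290e+03] 0.07704735382747727
```

>>> play_rows --commands '[[[0,-0.0005,-0.04,0,0,0,0],[0,-0.0005,-0.08,0,0,0,0],[0,-0.0005,-0.115,0,0,0,0],[0,-0.0005,-0.138,0,0,0,0],[0,-0.0005,-0.138,0,0,0,0]]]'

```text
time_s: 2.15
tcp_pos: [0.5253, 0.228, 0.0116]
ee_rot: [[0.962, 0.271, -0.006], [0.271, -0.962, -0.004], [-0.007, 0.002, -1.0]]
wrist_force: [-0.1, 0.5, 0.5]
gripper_width: 1.003
```

>>> play_rows --commands '[[[0,0,0,0,0,0,1],[0,0,0,0,0,0,1],[0,0,0,0,0,0,1],[0,0,0,0,0,0,1],[0,0,0,0,0,0,1]]]'

```text
time_s: 2.65
tcp_pos: [0.5285, 0.2285, 0.0154]
ee_rot: [[0.963, 0.27, 0.001], [0.27, -0.963, 0.001], [0.001, -0.001, -1.0]]
wrist_force: [-0.1, -0.4, -0.0]
gripper_width: 0.633
```

>>> play_rows --commands '[[[0,0,0,0,0,0,1],[0,0,0,0,0,0,1],[0,0,0,0,0,0,1]]]'

```text
time_s: 2.95
tcp_pos: [0.5282, 0.2282, 0.0145]
ee_rot: [[0.963, 0.27, -0.0], [0.27, -0.963, -0.0], [-0.0, 0.0, -1.0]]
wrist_force: [0.1, -0.9, -0.4]
gripper_width: 0.355
```

>>> play_rows --commands '[[[0,0,0,0,0,0,1],[0,0,0,0,0,0,1],[0,0,0,0,0,0,1],[0,0,0.01,0,0,0,1],[0,0,0.03,0,0,0,1]]]'

```text
time_s: 3.45
tcp_pos: [0.5271, 0.2275, 0.0437]
ee_rot: [[0.963, 0.269, -0.003], [0.269, -0.963, -0.002], [-0.004, 0.001, -1.0]]
wrist_force: [0.5, -0.6, -0.9]
gripper_width: 0.325
```

>>> play_rows --commands '[[[0,0,0.03,0,0,0,1],[0,0,0.06,0,0,0,1],[0,0,0.09,0,0,0,1],[0,0,0.09,0,0,0,1],[0,0,0.09,0,0,0,1]]]'

```text
time_s: 3.95
tcp_pos: [0.5282, 0.2285, 0.1357]
ee_rot: [[0.963, 0.27, 0.001], [0.27, -0.963, 0.002], [0.002, -0.001, -1.0]]
wrist_force: [0.1, 0.3, -1.7]
gripper_width: 0.327
```

```bash
cat > cap.py <<'E'
import sys,cv2,numpy as np
from station import r
from h import *
def cap(n):
    s=r.sense();c=r.capture("wrist");np.savez(n+".npz",tcp=s["tcp_pos"],R=s["ee_rot"],**c)
    cv2.imwrite(f"pics/{n}.png",c["image"][:,:,::-1])
    print(round(s["time_s"],2),np.round(s["tcp_pos"],4),"w",round(s["gripper_width"],3),np.round(s["wrist_force"],2),"m",np.round(s["moment"],3))
    return wcloud(np.load(n+".npz")),s
E
python3 - <<'E'
from cap import *
w,s=cap("w2")
R=np.array(s["ee_rot"]);q=(w-s["tcp_pos"])@R
# part held: points near the grasp in tool frame
m=(abs(q[...,1])<.0149)&(abs(q[...,0])<.03)&(q[...,2]>-.04)&(q[...,2]<.01)
p=q[m];v,u=np.nonzero(m);print(len(p),u.min(),u.max(),v.min(),v.max(),p.min(0).round(4),p.max(0).round(4))
top=p[p[:,2]<np.nanmin(p[:,2])+.006];print(top.min(0),top.max(0),len(top))
E
```

```text
3.95 [0.5282 0.2285 0.1357] w 0.327 [ 0.09  0.32 -1.75] m [-0.08   0.056  0.013]
1904 287 350 217 291 [-0.0145 -0.0149 -0.04  ] [0.0155 0.0149 0.0007]
[-0.01025744 -0.0141279  -0.03995353] [-0.00023509  0.0147439  -0.03690947] 44
```

View pics/w2.png

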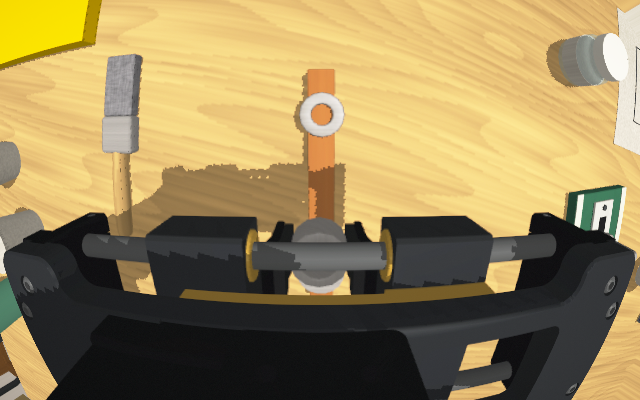

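The spacer sits between the pads at (320,255), centred to about 0.5 mm. Next I'll carry it to just short of the bolt and look at the bolt from close up.

>>> play_rows --commands '[[[-0.001,-0.015,0,0,0,0,1],[-0.003,-0.045,0,0,0,0,1],[-0.006,-0.08,0,0,0,0,1],[-0.008,-0.115,0,0,0,0,1],[-0.011,-0.15,0,0,0,0,1]]]'

```text
time_s: 4.5
tcp_pos: [0.5158, 0.076, 0.1333]
ee_rot: [[0.963, 0.27, -0.003], [0.27, -0.963, -0.001], [-0.003, 0.0, -1.0]]
wrist_force: [0.4, 0.1, -0.1]
gripper_width: 0.33
```

>>> play_rows --commands '[[[-0.003,-0.035,0,0,0,0,1],[-0.006,-0.07,0,0,0,0,1],[-0.009,-0.105,0,0,0,0,1],[-0.011,-0.14,0,0,0,0,1],[-0.013,-0.175,0,0,0,0,1]]]'

```text
time_s: 5.0
tcp_pos: [0.5025, -0.0988, 0.1335]
ee_rot: [[0.963, 0.269, -0.003], [0.269, -0.963, -0.0], [-0.003, -0.001, -1.0]]
wrist_force: [1.0, -0.1, -0.7]
gripper_width: 0.327
```

>>> play_rows --commands '[[[-0.003,-0.035,0,0,0,0,1],[-0.005,-0.06,0,0,0,0,1],[-0.006,-0.08,0,0,0,0,1],[-0.006,-0.08,0,0,0,0,1],[-0.006,-0.08,0,0,0,0,1]]]'

```text
time_s: 5.5
tcp_pos: [0.497, -0.1773, 0.1335]
ee_rot: [[0.963, 0.268, -0.002], [0.268, -0.963, 0.0], [-0.002, -0.001, -1.0]]
wrist_force: [1.1, -0.5, -1.6]
gripper_width: 0.325
```

```bash
python3 - <<'E'
from cap import *
w,s=cap("w3")
z=w[...,2]
d=np.hypot(w[...,0]-.571,w[...,1]+.156)
for lo,hi in((.026,.04),(.044,.06),(.06,.075),(.075,.088),(.0885,.097)):
    m=(d<.03)&(z>lo)&(z<hi);q=w[m]
    if len(q)>8:
        v,u=np.nonzero(m);print(lo,circ(w,d<.03,lo,hi),"mid",((q.min(0)+q.max(0))/2).round(4),np.ptp(q,axis=0).round(4),u.mean().round(),v.mean().round())
# base: points at plate/wood level
m=(z>.012)&(z<.027)&(d<.13);q=w[m];print(len(q));print(cv2.minAreaRect(q[:,:2].astype(np.float32)))
for n in("scene","side"):
    c=np.load(n+".npz");ww=cloud(c);m=(ww[...,2]>.010)&(ww[...,2]<.027)&(np.hypot(ww[...,0]-.571,ww[...,1]+.156)<.13)
    print(n,cv2.minAreaRect(ww[m][:,:2].astype(np.float32)))
E
```

```text
5.5 [ 0.497  -0.1773  0.1335] w 0.325 [ 1.08 -0.47 -1.64] m [-0.059 -0.058 -0.036]
0.026 [ 0.5709 -0.1571  0.0233  0.0397 15.    ] mid [ 0.5699 -0.157   0.033 ] [0.0196 0.023  0.0139] 315.0 110.0
0.075 [ 5.696e-01 -1.586e-01  1.600e-02  8.620e-02  3.900e+01] mid [ 0.57   -0.1584  0.0862] [0.0164 0.0158 0.0034] 320.0 107.0
0.0885 [ 5.701e-01 -1.584e-01  1.630e-02  9.110e-02  4.150e+02] mid [ 0.5701 -0.1584  0.0909] [0.0156 0.0151 0.0048] 320.0 104.0
20456
((0.5626750588417053, -0.16108441352844238), (0.15107165277004242, 0.12077245116233826), 21.617462158203125)
scene ((0.5598292350769043, -0.14776086807250977), (0.15336395800113678, 0.1476677656173706), 22.42313003540039)
side ((0.5620438456535339, -0.15823039412498474), (0.14976339042186737, 0.12395653873682022), 21.74761390686035)
```

View pics/w3.png

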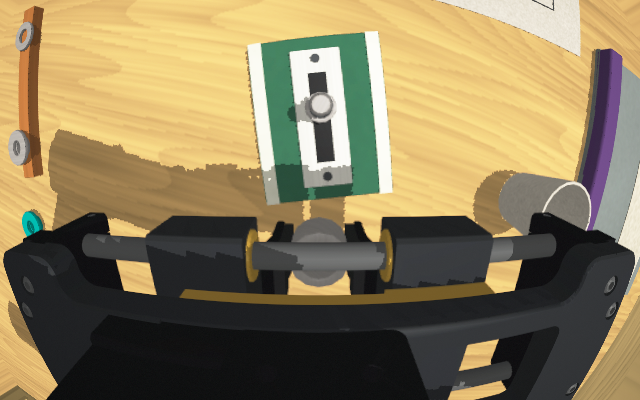

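The wrist view shows the bolt tip at (320,104). That gives (0.570,-0.158), which lies on the slot's centre line of a base turned 21.6° with its centre at (0.5627,-0.161). I'll move over it, then descend slowly while watching the force.

>>> play_rows --commands '[[[0.025,0.0065,0,0,0,0,1],[0.05,0.013,0,0,0,0,1],[0.073,0.0195,0,0,0,0,1],[0.073,0.0195,-0.02,0,0,0,1],[0.073,0.0195,-0.038,0,0,0,1]]]'

```text
time_s: 6.05
tcp_pos: [0.5718, -0.1557, 0.0958]
ee_rot: [[0.962, 0.272, 0.0], [0.272, -0.962, 0.0], [0.0, -0.0, -1.0]]
wrist_force: [-0.6, 0.4, -1.1]
gripper_width: 0.328
```

>>> play_rows --commands '[[[0,0,0,0,0,0,1],[0,0,0,0,0,0,1],[0,0,-0.003,0,0,0,1],[0,0,-0.005,0,0,0,1],[0,0,-0.007,0,0,0,1]]]'

```text
time_s: 6.55
tcp_pos: [0.5714, -0.1573, 0.0901]
ee_rot: [[0.963, 0.27, 0.001], [0.27, -0.963, -0.0], [0.001, 0.0, -1.0]]
wrist_force: [-0.1, 0.3, -1.2]
gripper_width: 0.323
```

>>> play_rows --commands '[[[0,0,-0.001,0,0,0,1],[0,0,-0.002,0,0,0,1],[0,0,-0.003,0,0,0,1],[0,0,-0.003,0,0,0,1]]]'

```text
time_s: 6.95
tcp_pos: [0.5711, -0.1573, 0.0864]
ee_rot: [[0.963, 0.27, -0.0], [0.27, -0.963, 0.0], [-0.0, -0.0, -1.0]]
wrist_force: [-0.2, 1.3, -1.1]
gripper_width: 0.329
```

>>> play_rows --commands '[[[-0.0008,-0.0008,-0.001,0,0,0,1],[-0.0008,-0.0008,-0.002,0,0,0,1],[-0.0008,-0.0008,-0.003,0,0,0,1],[-0.0008,-0.0008,-0.003,0,0,0,1]]]'

```text
time_s: 7.35
tcp_pos: [0.5702, -0.1581, 0.0834]
ee_rot: [[0.963, 0.27, -0.0], [0.27, -0.963, 0.0], [-0.0, -0.0, -1.0]]
wrist_force: [0.1, 0.5, 0.1]
gripper_width: 0.322
```

>>> play_rows --commands '[[[0,0,-0.001,0,0,0,1],[0,0,-0.002,0,0,0,1],[0,0,-0.003,0,0,0,1],[0,0,-0.003,0,0,0,1]]]'

```text
time_s: 7.75
tcp_pos: [0.5702, -0.158, 0.0803]
ee_rot: [[0.963, 0.27, -0.0], [0.27, -0.963, 0.0], [-0.0, -0.0, -1.0]]
wrist_force: [0.3, 0.1, -0.6]
gripper_width: 0.324
```

It's past the tip and the force stays free. I'll ease it down.

>>> play_rows --commands '[[[0,0,-0.002,0,0,0,1],[0,0,-0.004,0,0,0,1],[0,0,-0.006,0,0,0,1],[0,0,-0.008,0,0,0,1],[0,0,-0.01,0,0,0,1]]]'

```text
time_s: 8.25
tcp_pos: [0.5704, -0.158, 0.0703]
ee_rot: [[0.963, 0.27, -0.0], [0.27, -0.963, -0.0], [-0.0, -0.0, -1.0]]
wrist_force: [0.2, -0.6, -0.9]
gripper_width: 0.328
```

>>> play_rows --commands '[[[0,0,-0.003,0,0,0,1],[0,0,-0.006,0,0,0,1],[0,0,-0.009,0,0,0,1],[0,0,-0.012,0,0,0,1],[0,0,-0.015,0,0,0,1]]]'

```text
time_s: 8.75
tcp_pos: [0.5704, -0.158, 0.0553]
ee_rot: [[0.963, 0.27, -0.0], [0.27, -0.963, -0.0], [-0.0, -0.0, -1.0]]
wrist_force: [0.1, -0.1, -1.0]
gripper_width: 0.327
```

>>> play_rows --commands '[[[0,0,-0.003,0,0,0,1],[0,0,-0.006,0,0,0,1],[0,0,-0.009,0,0,0,1],[0,0,-0.011,0,0,0,1],[0,0,-0.011,0,0,0,1]]]'

```text
time_s: 9.25
tcp_pos: [0.5701, -0.1581, 0.0442]
ee_rot: [[0.963, 0.27, -0.001], [0.27, -0.963, 0.0], [-0.001, -0.0, -1.0]]
wrist_force: [0.2, -0.7, -0.6]
gripper_width: 0.329
```

>>> play_rows --commands '[[[0,0,-0.002,0,0,0,1],[0,0,-0.004,0,0,0,1],[0,0,-0.006,0,0,0,1],[0,0,-0.006,0,0,0,1]]]'

```text
time_s: 9.65
tcp_pos: [0.5701, -0.158, 0.0382]
ee_rot: [[0.963, 0.27, -0.001], [0.27, -0.963, 0.0], [-0.001, -0.0, -1.0]]
wrist_force: [0.5, -0.1, -1.0]
gripper_width: 0.333
```

>>> play_rows --commands '[[[0,0,-0.001,0,0,0,1],[0,0,-0.0015,0,0,0,1],[0,0,-0.0015,0,0,0,1]]]'

```text
time_s: 9.95
tcp_pos: [0.5704, -0.1581, 0.037]
ee_rot: [[0.963, 0.27, -0.0], [0.27, -0.963, 0.0], [-0.0, -0.0, -1.0]]
wrist_force: [-0.4, -0.3, -0.6]
gripper_width: 0.321
```

>>> play_rows --commands '[[[0,0,-0.0005,0,0,0,1],[0,0,-0.001,0,0,0,1],[0,0,-0.001,0,0,0,1]]]'

```text
time_s: 10.25
tcp_pos: [0.5705, -0.1581, 0.0364]
ee_rot: [[0.963, 0.27, 0.0], [0.27, -0.963, -0.0], [0.0, 0.0, -1.0]]
wrist_force: [-0.7, 0.2, 1.4]
gripper_width: 0.325
```

>>> play_rows --commands '[[[0,0,0,0,0,0,0.55],[0,0,0,0,0,0,0.4],[0,0,0,0,0,0,0.3],[0,0,0,0,0,0,0.2],[0,0,0,0,0,0,0.2]]]'

```text
time_s: 10.75
tcp_pos: [0.5704, -0.1581, 0.036]
ee_rot: [[0.963, 0.27, -0.0], [0.27, -0.963, -0.0], [-0.0, -0.0, -1.0]]
wrist_force: [-0.4, 0.6, 0.4]
gripper_width: 0.697
```

The seat contact came where expected and the spacer is released. Next is the washer.

>>> play_rows --commands '[[[0,0,0.02,0,0,0,0],[0,0,0.05,0,0,0,0],[0,0,0.085,0,0,0,0],[0,0,0.11,0,0,0,0],[0.002,0.02,0.12,0,0,0,0]]]'

```text
time_s: 11.25
tcp_pos: [0.5737, -0.1394, 0.1594]
ee_rot: [[0.963, 0.268, 0.006], [0.268, -0.963, -0.001], [0.005, 0.002, -1.0]]
wrist_force: [-0.6, 1.1, -1.0]
gripper_width: 0.99
```

>>> play_rows --commands '[[[0.0025,0.035,0,0,0,0,0],[0.005,0.075,0,0,0,0,0],[0.0075,0.115,0,0,0,0,0],[0.01,0.155,0,0,0,0,0],[0.013,0.195,0,0,0,0,0]]]'

```text
time_s: 11.75
tcp_pos: [0.5852, 0.0585, 0.1562]
ee_rot: [[0.963, 0.27, 0.0], [0.27, -0.963, 0.0], [0.0, 0.0, -1.0]]
wrist_force: [-0.1, 0.6, -0.6]
gripper_width: 0.995
```

>>> play_rows --commands '[[[0.0025,0.04,0,0,0,0,0],[0.005,0.08,0,0,0,0,0],[0.0075,0.12,0,0,0,0,0],[0.01,0.16,0,0,0,0,0],[0.0116,0.188,0,0,0,0,0]]]'

```text
time_s: 12.25
tcp_pos: [0.5968, 0.2475, 0.1559]
ee_rot: [[0.962, 0.271, 0.0], [0.271, -0.962, 0.0], [0.0, -0.0, -1.0]]
wrist_force: [0.1, -0.1, 0.3]
gripper_width: 0.999
```

>>> play_rows --commands '[[[0,0,-0.03,0,0,0,0],[0,0,-0.06,0,0,0,0],[0,0,-0.085,0,0,0,0],[0,0,-0.105,0,0,0,0],[0,0,-0.115,0,0,0,0]]]'

```text
time_s: 12.75
tcp_pos: [0.5958, 0.2443, 0.0387]
ee_rot: [[0.963, 0.27, -0.003], [0.27, -0.963, -0.002], [-0.004, 0.001, -1.0]]
wrist_force: [0.1, 0.1, 0.2]
gripper_width: 1.0
```

>>> play_rows --commands '[[[0,0,0,0,0,0,0],[0,0,-0.005,0,0,0,0],[0,0,-0.01,0,0,0,0],[0,0,-0.013,0,0,0,0],[0,0,-0.013,0,0,0,0]]]'

```text
time_s: 13.25
tcp_pos: [0.5969, 0.2449, 0.028]
ee_rot: [[0.963, 0.27, -0.0], [0.27, -0.963, -0.0], [-0.0, -0.0, -1.0]]
wrist_force: [-0.1, -0.2, 0.7]
gripper_width: 0.998
```

>>> play_rows --commands '[[[0,0,-0.007,0,0,0,0],[0,0,-0.014,0,0,0,0],[0,0,-0.019,0,0,0,0],[0,0,-0.0215,0,0,0,0],[0,0,-0.0215,0,0,0,0]]]'

```text
time_s: 13.75
tcp_pos: [0.5967, 0.2447, 0.0058]
ee_rot: [[0.963, 0.27, -0.001], [0.27, -0.963, -0.001], [-0.001, 0.0, -1.0]]
wrist_force: [0.9, -0.9, -0.6]
gripper_width: 1.001
```

>>> play_rows --commands '[[[0,0,0,0,0,0,1],[0,0,0,0,0,0,1],[0,0,0,0,0,0,1],[0,0,0,0,0,0,1],[0,0,0,0,0,0,1]]]'

```text
time_s: 14.25
tcp_pos: [0.597, 0.245, 0.0067]
ee_rot: [[0.963, 0.27, 0.0], [0.27, -0.963, 0.0], [0.0, -0.0, -1.0]]
wrist_force: [-0.6, -0.0, -0.1]
gripper_width: 0.627
```

>>> play_rows --commands '[[[0,0,0,0,0,0,1],[0,0,0,0,0,0,1],[0,0,0,0,0,0,1],[0,0,0,0,0,0,1]]]'

```text
time_s: 14.65
tcp_pos: [0.597, 0.2449, 0.0066]
ee_rot: [[0.963, 0.27, 0.0], [0.27, -0.963, -0.0], [0.0, 0.0, -1.0]]
wrist_force: [0.7, 0.3, 0.8]
gripper_width: 0.439
```

>>> play_rows --commands '[[[0,0,0.01,0,0,0,1],[0,0,0.035,0,0,0,1],[0,0,0.07,0,0,0,1],[0,0,0.1,0,0,0,1],[0,0,0.125,0,0,0,1]]]'

```text
time_s: 15.15
tcp_pos: [0.5974, 0.2452, 0.1344]
ee_rot: [[0.963, 0.27, 0.002], [0.27, -0.963, 0.001], [0.002, -0.001, -1.0]]
wrist_force: [0.8, -0.2, -0.6]
gripper_width: 0.441
```

>>> play_rows --commands '[[[-0.005,-0.02,0,0,0,0,1],[-0.013,-0.055,0,0,0,0,1],[-0.021,-0.09,0,0,0,0,1],[-0.03,-0.125,0,0,0,0,1],[-0.038,-0.16,0,0,0,0,1]]]'

```text
time_s: 15.65
tcp_pos: [0.5584, 0.0837, 0.1323]
ee_rot: [[0.963, 0.27, 0.001], [0.27, -0.963, 0.0], [0.001, -0.0, -1.0]]
wrist_force: [1.1, 0.2, -0.3]
gripper_width: 0.441
```

>>> play_rows --commands '[[[-0.009,-0.037,0,0,0,0,1],[-0.018,-0.074,0,0,0,0,1],[-0.027,-0.111,0,0,0,0,1],[-0.036,-0.148,0,0,0,0,1],[-0.044,-0.185,0,0,0,0,1]]]'

```text
time_s: 16.15
tcp_pos: [0.5144, -0.1014, 0.1325]
ee_rot: [[0.963, 0.27, 0.001], [0.27, -0.963, 0.0], [0.001, 0.0, -1.0]]
wrist_force: [0.3, -0.2, -0.7]
gripper_width: 0.442
```

>>> play_rows --commands '[[[-0.009,-0.037,0,0,0,0,1],[-0.015,-0.06,0,0,0,0,1],[-0.018,-0.077,0,0,0,0,1],[-0.018,-0.077,0,0,0,0,1],[-0.018,-0.077,0,0,0,0,1]]]'

```text
time_s: 16.65
tcp_pos: [0.497, -0.1771, 0.1321]
ee_rot: [[0.963, 0.269, 0.001], [0.269, -0.963, 0.0], [0.001, 0.0, -1.0]]
wrist_force: [0.3, 0.4, 0.3]
gripper_width: 0.443
```

```bash
cat > look.py <<'E'
from cap import *
import sys
n,rp=sys.argv[1],float(sys.argv[2])
w,s=cap(n);z=w[...,2];R=np.array(s["ee_rot"])
d=np.hypot(w[...,0]-.570,w[...,1]+.158)
for lo,hi in((.02,.03),(.05,.062),(.0625,.0685),(.0685,.075),(.075,.084),(.0845,.0885),(.0885,.097)):
    q=w[(d<.035)&(z>lo)&(z<hi)]
    if len(q)>8: print(lo,len(q),"mid",((q.min(0)+q.max(0))/2).round(4),np.ptp(q,axis=0).round(4))
q=(w-s["tcp_pos"])@R
m=(abs(q[...,1])<rp*.97)&(abs(q[...,0])<.035)&(q[...,2]>-.035)&(q[...,2]<.01)
p=q[m];print("held",len(p),p.min(0).round(4),p.max(0).round(4))
f=p[p[:,0]>0];(a,b),k=cv2.minEnclosingCircle(f[:,:2].astype(np.float32));print("front encl",round(a,4),round(b,4),round(2*k,4))
E
python3 look.py w4 .020
```

```text
16.65 [ 0.497  -0.1771  0.1321] w 0.443 [0.31 0.42 0.32] m [-0.024 -0.023  0.032]
0.02 2440 mid [ 0.57   -0.1588  0.0235] [0.0697 0.0593 0.0071]
0.0625 715 mid [ 0.5702 -0.1586  0.065 ] [0.0292 0.0291 0.0049]
0.0845 55 mid [ 0.5699 -0.1583  0.0865] [0.0161 0.0159 0.0039]
0.0885 412 mid [ 0.5702 -0.1582  0.0909] [0.0158 0.015  0.0049]
held 2204 [-0.0199 -0.0194 -0.0265] [0.0201 0.0194 0.0009]
front encl 0.0076 0.0 0.0389
```

View pics/w4.png

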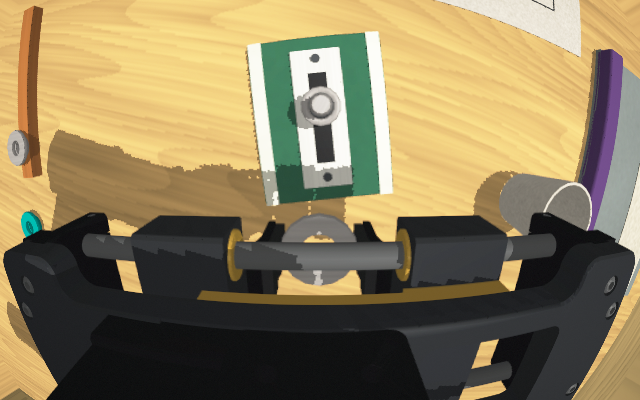

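The picture shows the spacer seated round the bolt at (321,105) with its top at 65 mm, and the washer centred between the pads. I'll thread the washer the same way.

>>> play_rows --commands '[[[0.025,0.0065,0,0,0,0,1],[0.05,0.013,0,0,0,0,1],[0.073,0.019,0,0,0,0,1],[0.073,0.019,-0.02,0,0,0,1],[0.073,0.019,-0.04,0,0,0,1]]]'

```text
time_s: 17.2
tcp_pos: [0.5714, -0.1564, 0.0915]
ee_rot: [[0.962, 0.272, 0.002], [0.272, -0.962, 0.0], [0.002, 0.0, -1.0]]
wrist_force: [-0.3, -0.5, -0.6]
gripper_width: 0.439
```

>>> play_rows --commands '[[[0,0,0,0,0,0,1],[0,0,0,0,0,0,1],[0,0,-0.003,0,0,0,1],[0,0,-0.007,0,0,0,1],[0,0,-0.009,0,0,0,1]]]'

```text
time_s: 17.7
tcp_pos: [0.57, -0.158, 0.0828]
ee_rot: [[0.963, 0.27, 0.001], [0.27, -0.963, 0.0], [0.001, 0.0, -1.0]]
wrist_force: [-0.5, 0.0, -0.4]
gripper_width: 0.437
```

>>> play_rows --commands '[[[0,0,-0.001,0,0,0,1],[0,0,-0.002,0,0,0,1],[0,0,-0.003,0,0,0,1],[0,0,-0.003,0,0,0,1]]]'

```text
time_s: 18.1
tcp_pos: [0.5699, -0.1581, 0.0795]
ee_rot: [[0.963, 0.27, -0.0], [0.27, -0.963, 0.0], [-0.0, -0.0, -1.0]]
wrist_force: [-0.3, 0.5, -0.7]
gripper_width: 0.438
```

>>> play_rows --commands '[[[0,0,-0.001,0,0,0,1],[0,0,-0.002,0,0,0,1],[0,0,-0.003,0,0,0,1],[0,0,-0.003,0,0,0,1]]]'

```text
time_s: 18.5
tcp_pos: [0.5698, -0.1581, 0.0763]
ee_rot: [[0.963, 0.27, -0.0], [0.27, -0.963, 0.0], [-0.0, -0.0, -1.0]]
wrist_force: [0.3, 0.4, -1.0]
gripper_width: 0.44
```

>>> play_rows --commands '[[[0,0,-0.001,0,0,0,1],[0,0,-0.002,0,0,0,1],[0,0,-0.003,0,0,0,1],[0,0,-0.004,0,0,0,1],[0,0,-0.004,0,0,0,1]]]'

```text
time_s: 19.0
tcp_pos: [0.5698, -0.158, 0.0723]
ee_rot: [[0.963, 0.27, -0.0], [0.27, -0.963, 0.0], [-0.0, -0.0, -1.0]]
wrist_force: [0.4, -0.6, -1.1]
gripper_width: 0.442
```

>>> play_rows --commands '[[[0,0,-0.003,0,0,0,1],[0,0,-0.006,0,0,0,1],[0,0,-0.009,0,0,0,1],[0,0,-0.012,0,0,0,1],[0,0,-0.014,0,0,0,1]]]'

```text
time_s: 19.5
tcp_pos: [0.5698, -0.158, 0.0581]
ee_rot: [[0.963, 0.27, -0.001], [0.27, -0.963, 0.0], [-0.001, -0.0, -1.0]]
wrist_force: [-0.5, 0.5, -0.3]
gripper_width: 0.441
```

>>> play_rows --commands '[[[0,0,-0.0015,0,0,0,1],[0,0,-0.003,0,0,0,1],[0,0,-0.004,0,0,0,1],[0,0,-0.0045,0,0,0,1],[0,0,-0.0045,0,0,0,1]]]'

```text
time_s: 20.0
tcp_pos: [0.57, -0.158, 0.054]
ee_rot: [[0.963, 0.27, 0.0], [0.27, -0.963, 0.0], [0.0, -0.0, -1.0]]
wrist_force: [-0.6, -0.2, -0.5]
gripper_width: 0.443
```

>>> play_rows --commands '[[[0,0,-0.0005,0,0,0,1],[0,0,-0.001,0,0,0,1],[0,0,-0.001,0,0,0,1]]]'

```text
time_s: 20.3
tcp_pos: [0.5699, -0.1581, 0.053]
ee_rot: [[0.963, 0.27, -0.0], [0.27, -0.963, 0.0], [-0.0, -0.0, -1.0]]
wrist_force: [-0.5, -0.0, -0.5]
gripper_width: 0.442
```

>>> play_rows --commands '[[[0,0,-0.0005,0,0,0,1],[0,0,-0.0008,0,0,0,1],[0,0,-0.0008,0,0,0,1]]]'

```text
time_s: 20.6
tcp_pos: [0.5701, -0.158, 0.0525]
ee_rot: [[0.963, 0.27, 0.0], [0.27, -0.963, -0.0], [0.0, 0.0, -1.0]]
wrist_force: [-1.1, 0.3, 1.8]
gripper_width: 0.445
```

>>> play_rows --commands '[[[0,0,0,0,0,0,0.45],[0,0,0,0,0,0,0.35],[0,0,0,0,0,0,0.25],[0,0,0,0,0,0,0.15],[0,0,0,0,0,0,0.1]]]'

```text
time_s: 21.1
tcp_pos: [0.5699, -0.1581, 0.0522]
ee_rot: [[0.963, 0.27, -0.0], [0.27, -0.963, 0.0], [-0.0, -0.0, -1.0]]
wrist_force: [-0.1, 0.3, 1.5]
gripper_width: 0.805
```

>>> play_rows --commands '[[[0,0,0.015,0,0,0,0],[0,0,0.045,0,0,0,0],[0,0,0.075,0,0,0,0],[-0.005,0.01,0.098,0,0,0,0],[-0.015,0.03,0.098,0,0,0,0]]]'

```text
time_s: 21.6
tcp_pos: [0.5577, -0.1287, 0.1541]
ee_rot: [[0.963, 0.269, 0.008], [0.269, -0.963, -0.001], [0.008, 0.003, -1.0]]
wrist_force: [-0.0, 0.2, -0.4]
gripper_width: 1.0
```

>>> play_rows --commands '[[[-0.018,0.033,0,0,0,0,0],[-0.036,0.066,0,0,0,0,0],[-0.054,0.099,0,0,0,0,0],[-0.072,0.132,0,0,0,0,0],[-0.09,0.165,0,0,0,0,0]]]'

```text
time_s: 22.1
tcp_pos: [0.4641, 0.038, 0.1504]
ee_rot: [[0.963, 0.27, 0.0], [0.27, -0.963, 0.0], [0.0, -0.0, -1.0]]
wrist_force: [0.7, 1.1, 0.3]
gripper_width: 0.995
```

>>> play_rows --commands '[[[-0.018,0.033,0,0,0,0,0],[-0.036,0.066,0,0,0,0,0],[-0.054,0.099,0,0,0,0,0],[-0.072,0.132,0,0,0,0,0],[-0.082,0.15,0,0,0,0,0]]]'

```text
time_s: 22.6
tcp_pos: [0.382, 0.1888, 0.1506]
ee_rot: [[0.962, 0.272, 0.001], [0.272, -0.962, 0.001], [0.001, -0.001, -1.0]]
wrist_force: [0.8, -0.6, 0.2]
gripper_width: 0.998
```

>>> play_rows --commands '[[[0,0,0,0,0,0,0],[0,0,0,0,0,0,0],[0,0,0,0,0,0,0]]]'

```text
time_s: 22.9
tcp_pos: [0.3831, 0.1863, 0.1502]
ee_rot: [[0.963, 0.269, -0.0], [0.269, -0.963, -0.0], [-0.0, 0.0, -1.0]]
wrist_force: [0.2, 0.2, 0.3]
gripper_width: 0.999
```

```bash
python3 - <<'E'
from cap import *
w,s=cap("w5");d=np.hypot(w[...,0]-.455,w[...,1]-.208)<.04
for lo,hi in((.032,.042),(.018,.022)):
    q=w[d&(w[...,2]>lo)&(w[...,2]<hi)];v,u=np.nonzero(d&(w[...,2]>lo)&(w[...,2]<hi));print(len(q),circ(w,d,lo,hi),((q.min(0)+q.max(0))/2).round(4),u.mean(),v.mean())
E
```

```text
22.9 [0.3831 0.1863 0.1502] w 0.999 [0.22 0.18 0.34] m [-0.059 -0.023 -0.009]
1678 [4.548e-01 2.062e-01 4.640e-02 3.540e-02 1.678e+03] [0.4545 0.2063 0.0354] 318.3623361144219 109.81585220500595
1169 [4.550e-01 2.079e-01 8.010e-02 1.940e-02 1.169e+03] [0.4551 0.2056 0.0199] 318.7878528656972 109.20359281437126
```

View pics/w5.png

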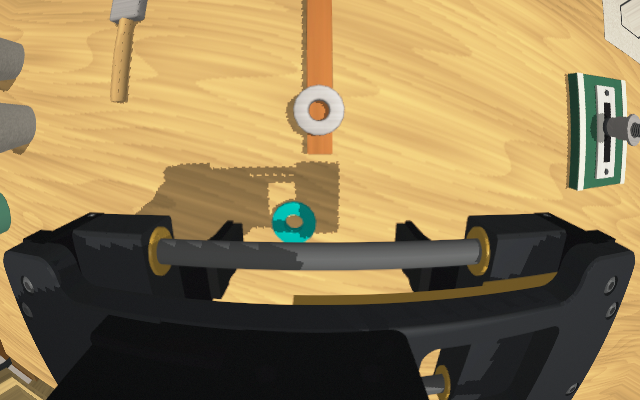

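The bushing is at (319,110), i.e. (0.4548,0.2062), with its flange up and top at 36 mm. The turquoise one at (294,222) is clear of the fingers. I'll pick up the bushing.

>>> play_rows --commands '[[[0.024,0.007,0,0,0,0,0],[0.048,0.013,0,0,0,0,0],[0.0717,0.0198,0,0,0,0,0],[0.0717,0.0198,-0.03,0,0,0,0],[0.0717,0.0198,-0.06,0,0,0,0]]]'

```text
time_s: 23.45
tcp_pos: [0.4563, 0.2063, 0.0898]
ee_rot: [[0.964, 0.267, 0.002], [0.267, -0.964, 0.002], [0.002, -0.001, -1.0]]
wrist_force: [-0.5, 0.2, -1.1]
gripper_width: 1.002
```

>>> play_rows --commands '[[[0,0,-0.025,0,0,0,0],[0,0,-0.05,0,0,0,0],[0,0,-0.065,0,0,0,0],[0,0,-0.076,0,0,0,0],[0,0,-0.076,0,0,0,0]]]'

```text
time_s: 23.95
tcp_pos: [0.4543, 0.2055, 0.0129]
ee_rot: [[0.963, 0.268, -0.002], [0.268, -0.963, -0.002], [-0.003, 0.001, -1.0]]
wrist_force: [-0.2, 0.4, -0.2]
gripper_width: 0.999
```

>>> play_rows --commands '[[[0,0,0,0,0,0,0],[0,0,0,0,0,0,0.2]]]'

```text
time_s: 24.15
tcp_pos: [0.4554, 0.2071, 0.0152]
ee_rot: [[0.963, 0.27, 0.002], [0.27, -0.963, 0.001], [0.002, -0.001, -1.0]]
wrist_force: [-0.1, 0.1, 0.9]
gripper_width: 0.96
```

>>> play_rows --commands '[[[0,0,0,0,0,0,1],[0,0,0,0,0,0,1],[0,0,0,0,0,0,1],[0,0,0,0,0,0,1],[0,0,0,0,0,0,1]]]'

```text
time_s: 24.65
tcp_pos: [0.4547, 0.2068, 0.0143]
ee_rot: [[0.963, 0.27, 0.0], [0.27, -0.963, 0.0], [0.0, -0.0, -1.0]]
wrist_force: [0.2, -0.7, 0.3]
gripper_width: 0.538
```

>>> play_rows --commands '[[[0,0,0,0,0,0,1],[0,0,0,0,0,0,1],[0,0,0,0,0,0,1]]]'

```text
time_s: 24.95
tcp_pos: [0.4547, 0.2068, 0.0143]
ee_rot: [[0.963, 0.27, 0.0], [0.27, -0.963, 0.0], [0.0, -0.0, -1.0]]
wrist_force: [-1.2, 0.1, 2.0]
gripper_width: 0.515
```

>>> play_rows --commands '[[[0,0,0.01,0,0,0,1],[0,0,0.035,0,0,0,1],[0,0,0.07,0,0,0,1],[0,0,0.1,0,0,0,1],[0,0,0.122,0,0,0,1]]]'

```text
time_s: 25.45
tcp_pos: [0.4552, 0.2071, 0.139]
ee_rot: [[0.963, 0.27, 0.003], [0.27, -0.963, 0.002], [0.003, -0.001, -1.0]]
wrist_force: [1.3, 0.5, -0.6]
gripper_width: 0.515
```

>>> play_rows --commands '[[[0.001,-0.015,0,0,0,0,1],[0.005,-0.045,0,0,0,0,1],[0.009,-0.08,0,0,0,0,1],[0.013,-0.115,0,0,0,0,1],[0.017,-0.15,0,0,0,0,1]]]'

```text
time_s: 25.95
tcp_pos: [0.4706, 0.0547, 0.1356]
ee_rot: [[0.963, 0.27, -0.002], [0.27, -0.963, -0.0], [-0.002, 0.0, -1.0]]
wrist_force: [0.4, -0.0, -1.2]
gripper_width: 0.516
```

>>> play_rows --commands '[[[0.004,-0.035,0,0,0,0,1],[0.008,-0.07,0,0,0,0,1],[0.012,-0.105,0,0,0,0,1],[0.016,-0.14,0,0,0,0,1],[0.019,-0.17,0,0,0,0,1]]]'

```text
time_s: 26.45
tcp_pos: [0.4895, -0.1154, 0.1355]
ee_rot: [[0.963, 0.269, -0.002], [0.269, -0.963, 0.0], [-0.002, -0.001, -1.0]]
wrist_force: [1.0, -0.1, -1.0]
gripper_width: 0.514
```

>>> play_rows --commands '[[[0.003,-0.03,0,0,0,0,1],[0.005,-0.05,0,0,0,0,1],[0.0065,-0.064,0,0,0,0,1],[0.0065,-0.064,0,0,0,0,1],[0.0065,-0.064,0,0,0,0,1]]]'

```text
time_s: 26.95
tcp_pos: [0.4965, -0.1772, 0.1358]
ee_rot: [[0.963, 0.269, -0.001], [0.269, -0.963, 0.0], [-0.001, -0.001, -1.0]]
wrist_force: [-0.9, 0.5, -0.4]
gripper_width: 0.512
```

```bash
python3 look.py w6 .023
```

```text
26.95 [ 0.4965 -0.1772  0.1358] w 0.512 [-0.87  0.53 -0.41] m [-0.053 -0.012 -0.039]
0.02 1364 mid [ 0.57   -0.1582  0.0239] [0.0699 0.0597 0.0078]
0.05 11 mid [ 0.5676 -0.1586  0.0554] [0.0071 0.0179 0.0091]
0.0625 31 mid [ 0.5657 -0.1584  0.0655] [0.0107 0.0184 0.0058]
0.0685 1760 mid [ 0.5698 -0.1585  0.071 ] [0.0398 0.0394 0.005 ]
0.0845 46 mid [ 0.57   -0.1583  0.0865] [0.0168 0.0159 0.0039]
0.0885 408 mid [ 0.5703 -0.1583  0.0909] [0.0148 0.0152 0.0047]
held 3401 [-0.0224 -0.0223 -0.0243] [ 0.0233  0.0219 -0.0008]
front encl 0.0079 -0.0002 0.0444
```

View pics/w6.png

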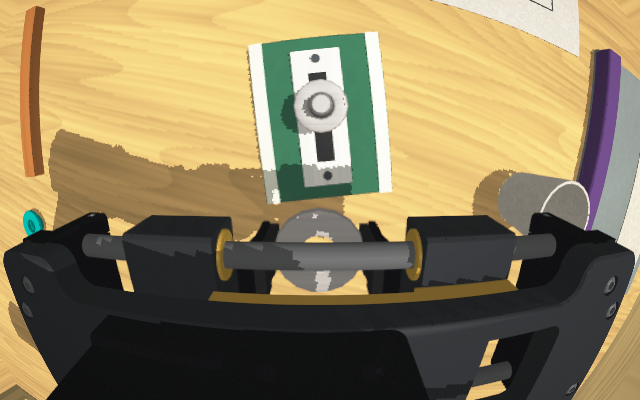

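The washer lies flat with its top at about 71 mm, round the bolt at (320,105), and the bushing is held centred. Now I'll thread the bushing.

>>> play_rows --commands '[[[0.025,0.0065,0,0,0,0,1],[0.05,0.013,0,0,0,0,1],[0.0735,0.019,0,0,0,0,1],[0.0735,0.019,-0.02,0,0,0,1],[0.0735,0.019,-0.036,0,0,0,1]]]'

```text
time_s: 27.5
tcp_pos: [0.5712, -0.1566, 0.0996]
ee_rot: [[0.962, 0.272, 0.0], [0.272, -0.962, 0.0], [0.0, -0.0, -1.0]]
wrist_force: [-0.3, 0.1, -0.9]
gripper_width: 0.511
```

>>> play_rows --commands '[[[0,0,0,0,0,0,1],[0,0,0,0,0,0,1],[0,0,-0.003,0,0,0,1],[0,0,-0.007,0,0,0,1],[0,0,-0.009,0,0,0,1]]]'

```text
time_s: 28.0
tcp_pos: [0.5706, -0.1582, 0.0914]
ee_rot: [[0.963, 0.27, 0.001], [0.27, -0.963, 0.0], [0.001, 0.0, -1.0]]
wrist_force: [0.8, 0.5, -1.1]
gripper_width: 0.519
```

>>> play_rows --commands '[[[0,0,-0.001,0,0,0,1],[0,0,-0.002,0,0,0,1],[0,0,-0.003,0,0,0,1],[0,0,-0.003,0,0,0,1]]]'

```text
time_s: 28.4
tcp_pos: [0.5706, -0.1583, 0.0881]
ee_rot: [[0.963, 0.27, -0.0], [0.27, -0.963, 0.0], [-0.0, -0.0, -1.0]]
wrist_force: [-0.7, 0.1, -0.5]
gripper_width: 0.512
```

>>> play_rows --commands '[[[-0.0004,0,-0.001,0,0,0,1],[-0.0004,0,-0.002,0,0,0,1],[-0.0004,0,-0.003,0,0,0,1],[-0.0004,0,-0.003,0,0,0,1]]]'

```text
time_s: 28.8
tcp_pos: [0.5701, -0.1582, 0.0851]
ee_rot: [[0.963, 0.27, -0.0], [0.27, -0.963, 0.0], [-0.0, -0.0, -1.0]]
wrist_force: [0.3, 0.2, -0.7]
gripper_width: 0.515
```

>>> play_rows --commands '[[[0,0,-0.001,0,0,0,1],[0,0,-0.002,0,0,0,1],[0,0,-0.003,0,0,0,1],[0,0,-0.004,0,0,0,1],[0,0,-0.004,0,0,0,1]]]'

```text
time_s: 29.3
tcp_pos: [0.5701, -0.1582, 0.081]
ee_rot: [[0.963, 0.27, -0.0], [0.27, -0.963, 0.0], [-0.0, -0.0, -1.0]]
wrist_force: [0.1, 0.5, -0.6]
gripper_width: 0.515
```

Threaded and still free. I'll go down to just above the washer at TCP 0.0663.

>>> play_rows --commands '[[[0,0,-0.0025,0,0,0,1],[0,0,-0.005,0,0,0,1],[0,0,-0.0075,0,0,0,1],[0,0,-0.01,0,0,0,1],[0,0,-0.011,0,0,0,1]]]'

```text
time_s: 29.8
tcp_pos: [0.57, -0.1583, 0.0698]
ee_rot: [[0.963, 0.27, -0.001], [0.27, -0.963, 0.0], [-0.001, -0.0, -1.0]]
wrist_force: [0.5, -1.5, -0.1]
gripper_width: 0.516
```

>>> play_rows --commands '[[[0,0,-0.0015,0,0,0,1],[0,0,-0.0025,0,0,0,1],[0,0,-0.003,0,0,0,1],[0,0,-0.003,0,0,0,1]]]'

```text
time_s: 30.2
tcp_pos: [0.5702, -0.1582, 0.0672]
ee_rot: [[0.963, 0.27, -0.0], [0.27, -0.963, -0.0], [-0.0, -0.0, -1.0]]
wrist_force: [0.2, 0.2, 0.1]
gripper_width: 0.519
```

>>> play_rows --commands '[[[0,0,-0.0005,0,0,0,1],[0,0,-0.001,0,0,0,1],[0,0,-0.0013,0,0,0,1],[0,0,-0.0013,0,0,0,1]]]'

```text
time_s: 30.6
tcp_pos: [0.5704, -0.1583, 0.0662]
ee_rot: [[0.963, 0.27, 0.0], [0.27, -0.963, -0.0], [0.0, 0.0, -1.0]]
wrist_force: [0.2, 0.7, 1.6]
gripper_width: 0.513
```

Contact at the expected height. I'll push down in small steps with the bushing still gripped.

>>> play_rows --commands '[[[0,0,-0.0005,0,0,0,1],[0,0,-0.001,0,0,0,1],[0,0,-0.0015,0,0,0,1],[0,0,-0.0015,0,0,0,1]]]'

```text
time_s: 31.0
tcp_pos: [0.5705, -0.1583, 0.0649]
ee_rot: [[0.963, 0.27, 0.001], [0.27, -0.963, -0.0], [0.001, 0.0, -1.0]]
wrist_force: [-1.5, 0.7, 3.7]
gripper_width: 0.519
```

>>> play_rows --commands '[[[0,0,-0.0005,0,0,0,1],[0,0,-0.001,0,0,0,1],[0,0,-0.0015,0,0,0,1],[0,0,-0.0015,0,0,0,1]]]'

```text
time_s: 31.4
tcp_pos: [0.5706, -0.1583, 0.0637]
ee_rot: [[0.963, 0.27, 0.001], [0.27, -0.963, -0.0], [0.001, 0.001, -1.0]]
wrist_force: [-1.3, 3.1, 6.6]
gripper_width: 0.514
```

>>> play_rows --commands '[[[0,0,-0.0005,0,0,0,1],[0,0,-0.001,0,0,0,1],[0,0,-0.0015,0,0,0,1],[0,0,-0.0015,0,0,0,1]]]'

```text
time_s: 31.8
tcp_pos: [0.5708, -0.1583, 0.0628]
ee_rot: [[0.963, 0.27, 0.001], [0.27, -0.963, -0.0], [0.001, 0.001, -1.0]]
wrist_force: [-2.6, 1.0, 8.9]
gripper_width: 0.515
```

>>> play_rows --commands '[[[0,0,-0.0005,0,0,0,1],[0,0,-0.001,0,0,0,1],[0,0,-0.001,0,0,0,1]]]'

```text
time_s: 32.1
tcp_pos: [0.5709, -0.1583, 0.0621]
ee_rot: [[0.963, 0.271, 0.002], [0.271, -0.963, -0.001], [0.001, 0.001, -1.0]]
wrist_force: [-3.8, 2.1, 11.4]
gripper_width: 0.512
```

>>> play_rows --commands '[[[-0.0003,0,-0.0005,0,0,0,1],[-0.0006,0,-0.001,0,0,0,1],[-0.0006,0,-0.0015,0,0,0,1],[-0.0006,0,-0.0015,0,0,0,1]]]'

```text
time_s: 32.5
tcp_pos: [0.5708, -0.1584, 0.0613]
ee_rot: [[0.963, 0.271, 0.003], [0.271, -0.963, -0.001], [0.003, 0.002, -1.0]]
wrist_force: [-2.9, 2.6, 13.2]
gripper_width: 0.513
```

>>> play_rows --commands '[[[0,0,-0.0005,0,0,0,1],[0,0,-0.001,0,0,0,1],[0,0,-0.001,0,0,0,1]]]'

```text
time_s: 32.8
tcp_pos: [0.5711, -0.1583, 0.061]
ee_rot: [[0.963, 0.271, 0.004], [0.271, -0.963, -0.001], [0.003, 0.002, -1.0]]
wrist_force: [-4.0, 3.2, 16.0]
gripper_width: 0.514
```

>>> play_rows --commands '[[[-0.0003,0,-0.0005,0,0,0,1],[-0.0005,0,-0.001,0,0,0,1],[-0.0005,0,-0.0015,0,0,0,1],[-0.0005,0,-0.0015,0,0,0,1]]]'

```text
time_s: 33.2
tcp_pos: [0.5713, -0.1583, 0.0609]
ee_rot: [[0.962, 0.272, 0.005], [0.272, -0.962, -0.001], [0.005, 0.003, -1.0]]
wrist_force: [-4.7, 3.1, 22.4]
gripper_width: 0.512
```

```bash
python3 - <<'E'
from station import r
import numpy as np
for _ in range(2):
    s=r.sense();print(s["time_s"],np.round(s["tcp_pos"],4),np.round(s["wrist_force"],1));c=r.capture("side");np.savez("side2.npz",**c)
from h import *
w=cloud(c);d=np.hypot(w[...,0]-.569,w[...,1]+.156)
for lo,hi in((.066,.075),(.075,.083),(.083,.1)):
    q=w[(d<.026)&(w[...,2]>lo)&(w[...,2]<hi)];print(lo,len(q),np.median(q,axis=0) if len(q) else 0)
E
```

```text
33.2 [ 0.5713 -0.1583  0.0609] [-4.7  3.1 22.4]
33.25 [ 0.5713 -0.1584  0.0609] [-5.   3.3 21.3]
0.066 1 [ 0.55508933 -0.14098823  0.0667117 ]
0.075 0 0
0.083 0 0
```

The stop is reached: 22 N with z no longer moving. I'll ease back up, then release.

>>> play_rows --commands '[[[0.0003,0,-0.0,0,0,0,1],[0.0006,0,0.002,0,0,0,1],[0.0008,0,0.004,0,0,0,1],[0.0011,0,0.006,0,0,0,1],[0.0011,0,0.0075,0,0,0,1]]]'

```text
time_s: 33.8
tcp_pos: [0.5705, -0.1583, 0.0649]
ee_rot: [[0.963, 0.27, 0.001], [0.27, -0.963, -0.0], [0.001, 0.0, -1.0]]
wrist_force: [-0.1, -0.1, 4.9]
gripper_width: 0.511
```

>>> play_rows --commands '[[[0,0,0.0005,0,0,0,1],[0,0,0.001,0,0,0,1],[0,0,0.001,0,0,0,1]]]'

```text
time_s: 34.1
tcp_pos: [0.5704, -0.1583, 0.065]
ee_rot: [[0.963, 0.27, 0.0], [0.27, -0.963, -0.0], [0.0, 0.0, -1.0]]
wrist_force: [-0.9, -0.4, 4.0]
gripper_width: 0.511
```

>>> play_rows --commands '[[[0,0,0.0005,0,0,0,1],[0,0,0.0009,0,0,0,1],[0,0,0.0009,0,0,0,1]]]'

```text
time_s: 34.4
tcp_pos: [0.5704, -0.1583, 0.0657]
ee_rot: [[0.963, 0.27, 0.0], [0.27, -0.963, 0.0], [0.0, 0.0, -1.0]]
wrist_force: [-0.0, 0.1, 2.5]
gripper_width: 0.513
```

>>> play_rows --commands '[[[0,0,0,0,0,0,0.4],[0,0,0,0,0,0,0.3],[0,0,0,0,0,0,0.2],[0,0,0,0,0,0,0.1],[0,0,0,0,0,0,0]]]'

```text
time_s: 34.9
tcp_pos: [0.5701, -0.1582, 0.0656]
ee_rot: [[0.963, 0.27, -0.001], [0.27, -0.963, 0.0], [-0.001, -0.0, -1.0]]
wrist_force: [-0.6, -0.4, -0.1]
gripper_width: 0.876
```

>>> play_rows --commands '[[[0,0,0,0,0,0,0],[0,0,0.015,0,0,0,0],[0,0,0.035,0,0,0,0],[0,0,0.055,0,0,0,0],[0,0,0.07,0,0,0,0]]]'

```text
time_s: 35.4
tcp_pos: [0.5707, -0.1583, 0.1372]
ee_rot: [[0.963, 0.27, 0.001], [0.27, -0.963, -0.0], [0.001, 0.001, -1.0]]
wrist_force: [0.7, 0.1, 1.0]
gripper_width: 0.998
```

>>> play_rows --commands '[[[-0.025,-0.0065,0,0,0,0,0],[-0.05,-0.013,0,0,0,0,0],[-0.073,-0.019,0,0,0,0,0],[-0.073,-0.019,0,0,0,0,0],[-0.073,-0.019,0,0,0,0,0]]]'

```text
time_s: 35.9
tcp_pos: [0.4975, -0.1774, 0.1363]
ee_rot: [[0.963, 0.27, 0.001], [0.27, -0.963, -0.0], [0.001, 0.001, -1.0]]
wrist_force: [-0.3, 0.4, 0.8]
gripper_width: 0.999
```

```bash
python3 - <<'E'
from cap import *
w,s=cap("w7");z=w[...,2];d=np.hypot(w[...,0]-.570,w[...,1]+.158)
for lo,hi in((.05,.069),(.069,.0755),(.0755,.0895),(.0895,.097)):
    q=w[(d<.035)&(z>lo)&(z<hi)]
    if len(q)>5:print(lo,len(q),"mid",((q.min(0)+q.max(0))/2).round(4),np.ptp(q,axis=0).round(4),"medz",np.median(q[:,2]).round(4))
q=w[(d<.021)&(d>.011)&(z>.08)]
A=np.c_[q[:,:2]-[.57,-.158],np.ones(len(q))];print("flange plane",np.linalg.lstsq(A,q[:,2],rcond=None)[0].round(4),len(q))
c=r.capture("side");im=c["image"][120:220,280:400];
a=cv2.resize(im,None,fx=4,fy=4,interpolation=cv2.INTER_CUBIC);b=cv2.resize(np.load("w7.npz")["image"][20:220,220:420],(400,400),interpolation=cv2.INTER_CUBIC)
cv2.imwrite("pics/f.png",np.hstack([a[:,:400],b])[:,:,::-1])
E
```

```text
35.9 [ 0.4975 -0.1774  0.1363] w 0.999 [-0.28  0.42  0.8 ] m [-0.043 -0.091  0.007]
0.05 21 mid [ 0.5679 -0.158   0.0586] [0.0121 0.019  0.0171] medz 0.0632
0.069 25 mid [ 0.5731 -0.1583  0.0722] [0.0135 0.0188 0.0057] medz 0.0729
0.0755 3033 mid [ 0.5702 -0.1589  0.0826] [0.0458 0.0455 0.0138] medz 0.0873
0.0895 351 mid [ 0.5738 -0.1581  0.0915] [0.0219 0.0153 0.0041] medz 0.0912
flange plane [ 0.0007 -0.0018  0.0874] 2170
```

View pics/f.png

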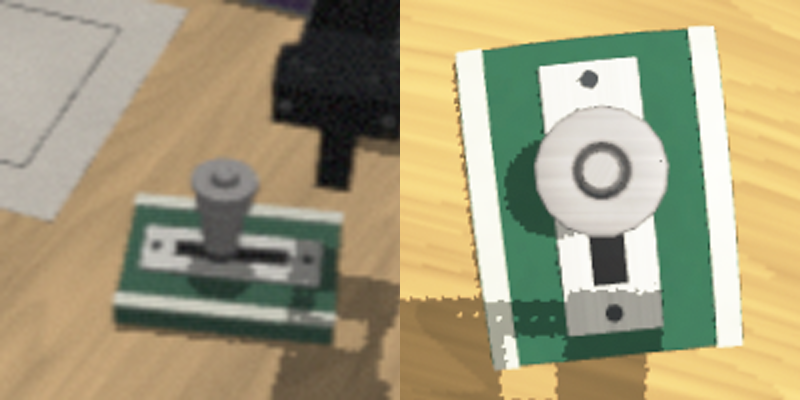

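The stack is whole and level: the flange plane has zero tilt and its top is at 87.4 mm (88 expected, with the camera reading about 0.6 mm low). Handing in.

```bash
python3 -c "
from station import r
print(r.finish_job())"
```

```text
the job is handed in; nothing more can be done
None
```

The pivot is built and handed in at about 36 s of the 72 s allowed. The spacer, washer and bushing (flange up) went onto the bolt in that order.

- **Threading:** I located the bolt with the wrist camera at about (0.570, -0.158), 8 mm along the slot from its middle. Each part then went down in small steps with the force watched. Nothing above about 2 N showed before each part touched down, at the expected height.
- **Pushing down:** I pushed the stack about 5.4 mm by the tool reading (the stop is at 5 mm). At the end the force rose from 16 N to 22 N with no further movement, so the seat was at its stop. I then eased it back up, released it and backed the gripper away.
- **Last checks:** With the gripper clear, the flange top measured 87.4 mm, against 88 mm expected; the wrist camera read about 0.6 mm low on the other heights too. The flange showed no measurable tilt and was centred on the bolt. The final pictures show the stack upright.
- **Left alone:** I did not touch the cup, jar, brush or turquoise look-alike.
- **Failed check:** A side-camera depth reading taken during the push gave nothing usable. The evidence for reaching the stop is therefore the force and height readings only.

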